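Follow a brass insert on a coasting inspection turntable

TASK

Check the brass thread under the changing light: push the inspection turntable round gently, for instance by one of its posts, so that it coasts anticlockwise (seen from above) at about one turn in seven seconds, never twice that fast, and let go. While it coasts untouched, follow the brass insert on the platter for five seconds on end with the fingertips centred over it (within 2 cm sideways, 2 to 7 cm above it), before it slows below one turn in 25 seconds. Then let it run down, or stop it gently, until it stands still; leave the loose things on the table where they are.

Things in the scene. Friction and masses are not known exactly. Their poses are not given: they have to be found in the camera images.
- station: Inspection turntable, fixed to the table: grey square foot 240 x 240 x 12 mm (edges along its x and y), blue housing, round aluminium platter of 290 mm diameter whose top is 55 mm above the table. Origin on the table at the turning axis, z up. Its place and yaw differ each time.
- hub (a point): Point on the turntable's upright turning axis, 120 mm above the table.
- rotor (a joint): Platter angle, rad; grows anticlockwise seen from above; at 0 the brass-insert fitting lies along the station's +x. No stops; at rest at the start at any angle. Nominal inertia about the axis 0.03 kg m2, viscous drag 0.0022 N m s/rad, dry friction 0.0008 N m (they differ from run to run): pushed to 0.9 rad/s it coasts some 12 to 23 s before it stops by itself.
- insert (a point): Centre of the open mouth of the brass insert (bright ring 38 mm across) on top of the only one of four green elbow fittings on the platter that has brass; 120 mm above the table, 85 mm from the axis. The fittings are fixed to the platter 90 degrees apart, equally high: upright socket 44 mm in diameter, level outlet 34 mm in diameter pointing outwards to 127 mm from the axis.
- post (a point): Centre of the 18 mm red ball on one of four upright steel push posts on the platter, 125 mm from the axis, 117 mm above the table; below it the shaft, 16 mm in diameter, runs down to the platter at 55 mm. This post stands 45 degrees anticlockwise of the brass insert, the other three every 90 degrees, half way between the fittings. Nothing on the platter is higher than 126 mm.
- spare1: Loose green elbow fitting on the table, 55 mm high, 44 mm in diameter, a bystander. Origin under its socket.
- spare2: Loose green elbow fitting with a brass insert lying on the table, not on the turntable, 55 mm high, a bystander. Origin under its socket.
- spare3: Loose green elbow fitting on the table, 55 mm high, a bystander. Origin under its socket.
- cutters: Red-handled side cutters lying flat, 130 mm long, 16 mm high, a bystander. Origin under the middle.
- pen: Silver and blue pen lying flat, 140 mm long, 10 mm high, a bystander. Origin under the middle.
- caliper: Digital caliper lying flat, 200 mm long, 14 mm high, a bystander. Origin under the middle.

How it is judged:
By the outcome, as a careful person would: the job done as asked, in the order asked, and still so for the second after the job is handed in, with the robot touching nothing.
It also fails if it takes over 72 s, if anything falls off the work surface, if the arm or the gripper's body presses on something with over 40 N, if the wrist force passes 120 N, or if a joint passes its speed limit or range.

ROBOT

A 7-joint arm with a two-finger parallel gripper is mounted at the origin on the work surface. World frame = base frame: x ahead of the robot, y to its left, z up, the work surface at z = 0. Lengths are in m, angles in degrees, forces in N, time in s.
With the tool pointing down it reaches from about 0.35 to 0.775 m from the base axis. Payload 3.1 kg.
Tool frame: the origin (TCP) lies between the finger pads, 19 mm behind the fingertips; this is the grasp point; z points along the fingers, y is the line along which they close (so a half turn about z gives the same grasp; the last joint's range is limited). The gripper opens to 85 mm and grips with 20 to 120 N. Pads are 22 mm wide; open, the fingers measure 114 mm over their backs; the gripper's body (76 mm by 85 mm) begins 54 mm behind the grasp point. The pads swing forward as they close: fully open they stand 13 mm farther back than shut.
Start: joints at [-74.983, 17.813, 0.802, 86.603, -0.252, 75.585, -1.558], TCP at [0.165, 0.525, 0.25] pointing down, gripper open.
Joint ranges: [-154.91, 154.91], [-16.99, 109.72], [-72.82, 74.43], [7.12, 147.25], [-82.49, 262.49], [11.32, 116.49], [-174.64, 174.64]. Speed limits (degrees/s): [159.86, 159.86, 180, 180, 180, 180, 180].

INTERFACE

Orientations are given as [roll, pitch, yaw] about the fixed x, y, z axes, in that order (R = Rz(yaw) Ry(pitch) Rx(roll)).
In Python, from station import robot, fingers, vision, workorder, recognise gives the robot as it stands. Calls block until the motion is done:
- robot.move_to(position, orientation): joint-space move of the TCP to a pose.
- robot.line_to(position, orientation=None, velocity=0.15, f_stop=None): straight line of the TCP; orientation=None keeps the orientation; velocity is the mean speed in m/s. With f_stop (N) it stops when the force on the tool has changed by that much, and returns True; else False.
- robot.move_j(angles): joint-space move.
- fingers.gripper_to(opening, force=None): opening from 0.0 (shut) to 1.0 (fully open); force is the grip in N (None keeps the last); returns when the fingers have stopped.
- robot.pause(seconds).
- robot.inverse_kinematics(position, orientation): joint angles nearest the present ones, or None.
- vision.grab_frame(name): name is "side" or "top" or "wrist"; returns the picture (480x640x3 uint8, red, green, blue); there is no depth.
- vision.calibration(name): a dict with "mtx" (3x3 intrinsics, pixels), "k1" (the pictures are not rectified: a ray, as slopes to the right and down, at radius r is drawn at 1 + k1 r^2 times it, then the intrinsics apply), "extrinsics" (4x4, takes a point from world to camera coordinates); the wrist camera has in their place "T_tool_cam" (4x4, takes a point from camera to tool coordinates, whose origin is the TCP and whose axes are the flange's). Camera axes: x right, y up, looking along -z (the intrinsics and any distortion apply to the point x, -y, -z); pixel columns grow to the right and rows downward; lengths in m; the calibration is good to about 2 mm. A picture is of the moment at which its call begins: read the wrist's pose just before it. calibration takes no time and is no camera call.
A pose or a line that the arm cannot do raises robot.PlanningError and nothing moves.
- workorder.close_job(): hands the job in; it is judged then, once.
Trained networks look in the newest picture that a camera, given by its name, has taken for a name from the list of things; names that differ only in an ending like _2 or _b are one class to them, and where a whole thing is asked for, a point or a joint stands for the part that bears it (a point fixed in the world has none). Each returns a list of dicts, best first, with "p" (0 to 1); they miss things now and then, are a little off and sometimes report something else, mostly with a low value. They report only what shows in the picture. A call takes as long as a camera call.
- recognise(label, camera): "rect" ([centre column, centre row, width, height] in pixels, round what is visible of it).
Readings, each from a call of its own:
- robot.current_time_s(): time.
- robot.current_joint_positions(): joint angles.
- robot.current_dq(): joint speeds.
- robot.current_joint_torque(): joint torques, N m.
- robot.current_tool_pos(): TCP position.
- robot.current_eef_rot(): TCP orientation.
- robot.current_contact_force(): force on the tool from outside, world axes, zero at the start.
- robot.current_torque(): the same for the moment, N m.
- robot.current_finger_gap(): opening from 0.0 (shut) to 1.0 (fully open).
- robot.current_gripper_force(): force on a finger pad.
Only numpy, scipy, OpenCV 4.12 (cv2) and the standard library are available. Lean on these libraries where they do the work, as an engineer would, in place of code of your own. Each camera call takes 0.05 s, during which the arm holds its last target. There are 200 camera calls.

## Working session

There is one attempt and no reset: what is moved stays moved. The work goes in short steps, each a Python script; the robot and the scene stay as the last script left them, time stands still between calls to the robot, and variables do not carry over. Pictures are saved under pics/ and viewed, at most 10 in all, crops included, and the job is handed in when it is done.

```bash
ls; mkdir -p pics
python3 - <<'E'
from station import robot, fingers, vision, workorder, recognise
import cv2,numpy as np
for n in ["top","side"]:
    f=vision.grab_frame(n); cv2.imwrite(f"pics/{n}0.png",f[:,:,::-1])
    c=vision.calibration(n); print(n,c)
    for l in ["station","insert","post","spare1","spare2"]:
        print(l,[(np.round(d["rect"],1).tolist(),round(d["p"],2)) for d in recognise(l,n)[:5]])
print(vision.calibration("wrist"))
print(robot.current_time_s(),robot.current_eef_rot())
E
```

```text
pics
top {'mtx': array([[480.80767606,   0.        , 319.36148708],
       [  0.        , 480.80767606, 236.67807307],
       [  0.        ,   0.        ,   1.        ]]), 'k1': -0.09444647243853545, 'extrinsics': array([[-0.01479947, -0.99985251, -0.00871398, -0.00160522],
       [ 0.99635768, -0.01547857,  0.08385573, -0.52421829],
       [-0.08397825, -0.00744122,  0.9964398 , -1.17663307],
       [ 0.        ,  0.        ,  0.        ,  1.        ]])}
station [([348.6, 214.6, 117.8, 122.0], 0.93)]
insert [([347.8, 214.4, 115.9, 118.5], 0.69)]
post []
spare1 [([143.2, 232.2, 32.3, 27.9], 0.98), ([108.5, 235.4, 32.6, 20.9], 0.91), ([165.3, 272.0, 32.5, 33.4], 0.66)]
spare2 [([143.2, 232.2, 32.3, 27.9], 0.98), ([108.5, 235.4, 32.6, 20.9], 0.91), ([165.3, 272.0, 32.5, 33.4], 0.66)]
side {'mtx': array([[557.48505492,   0.        , 317.91690113],
       [  0.        , 557.48505492, 242.87573485],
       [  0.        ,   0.        ,   1.        ]]), 'k1': -0.07959206533416842, 'extrinsics': array([[ 0.98838743, -0.15124924,  0.01462712, -0.48163385],
       [ 0.06611532,  0.51471929,  0
[... 410 characters left out ...]
6.7, 197.7, 22.2, 23.8], 0.79), ([312.0, 191.8, 21.6, 17.7], 0.77), ([306.1, 176.8, 9.9, 20.5], 0.73)]
{'mtx': array([[369.71251698,   0.        , 317.56360004],
       [  0.        , 369.71251698, 236.89428487],
       [  0.        ,   0.        ,   1.        ]]), 'k1': -0.04961416901708626, 'T_tool_cam': array([[ 3.14158760e-04,  9.46277738e-01,  3.23354826e-01,
         8.31134515e-02],
       [ 9.99999819e-01, -1.31239632e-04, -5.87495672e-04,
        -4.78110225e-04],
       [-5.13497107e-04,  3.23354952e-01, -9.46277608e-01,
        -1.23660672e-01],
       [ 0.00000000e+00,  0.00000000e+00,  0.00000000e+00,
         1.00000000e+00]])}
0.6 [1.79999231e+02 2.25324339e-03 1.62599928e+02]
```

View images.

Run:
```python
import cv2
a=cv2.imread("pics/top0.png")[140:290,270:430]; cv2.imwrite("pics/topc.png",cv2.resize(a,None,fx=4,fy=4,interpolation=cv2.INTER_CUBIC))
```

```text
(no output)
```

View pics/top0.png

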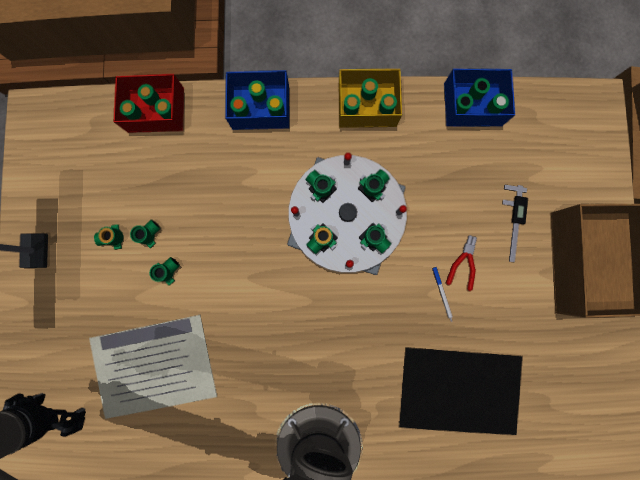

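View pics/topc.png

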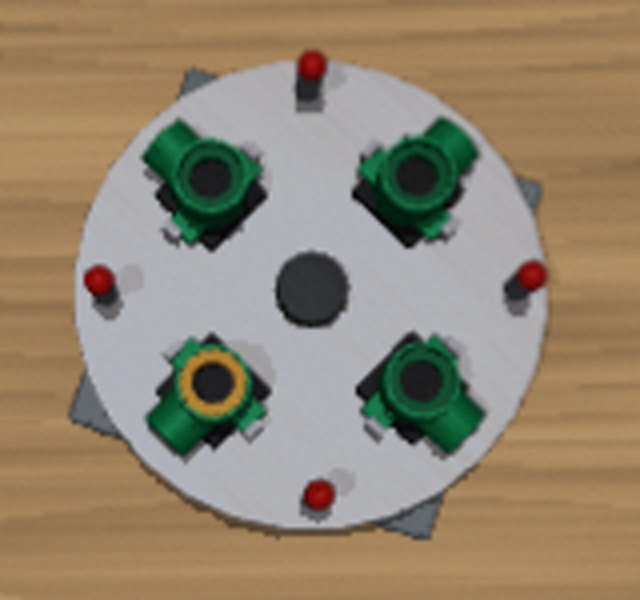

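View pics/side0.png

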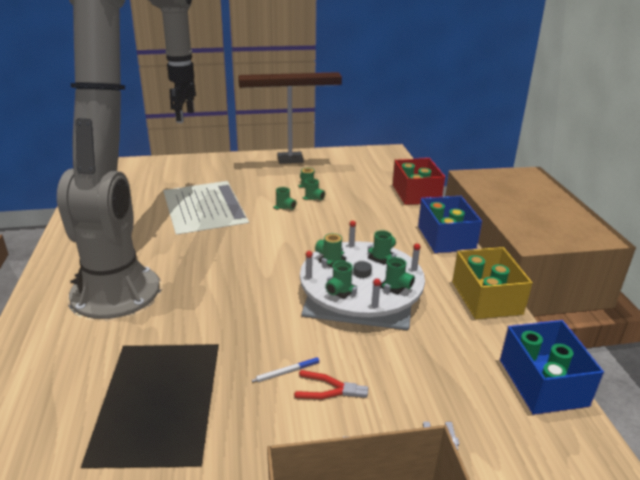

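```bash
cat > h.py <<'E'
from station import robot, fingers, vision, workorder, recognise
import cv2, numpy as np
def hit(cam, uv, z):
    """pixel -> world point on plane z for a fixed camera"""
    c=vision.calibration(cam); K=c["mtx"]; E=c["extrinsics"]
    d=[(uv[0]-K[0,2])/K[0,0],(uv[1]-K[1,2])/K[1,1]]; s=np.array(d)
    for _ in range(8): s=np.array(d)/(1+c["k1"]*(s@s))
    ray=E[:3,:3].T@np.array([s[0],-s[1],-1]); o=-E[:3,:3].T@E[:3,3]
    return o+ray*(z-o[2])/ray[2]
def blobs(img, kind):
    h=cv2.cvtColor(img,cv2.COLOR_RGB2HSV); H,S,V=cv2.split(h)
    m=((H<6)|(H>172))&(S>150)&(V>60) if kind=="red" else (H>12)&(H<27)&(S>140)&(V>90)
    n,_,st,ce=cv2.connectedComponentsWithStats(m.astype(np.uint8))
    return [(ce[i],st[i,4]) for i in range(1,n) if st[i,4]>=6]
def balls(cam, C=None, img=None):
    img=vision.grab_frame(cam) if img is None else img
    P=[hit(cam,c,.117)[:2] for c,a in blobs(img,"red") if a<150]
    return [p for p in P if C is None or abs(np.linalg.norm(p-C)-.125)<.012]
E
python3 - <<'E'
from h import *
from scipy.optimize import least_squares
for cam in ["top","side"]:
    img=cv2.imread(f"pics/{cam}0.png")[:,:,::-1].copy()
    C0=hit(cam,(348.2,212.5) if cam=="top" else (362,269),.056)[:2]
    B=[p for p in balls(cam,None,img) if abs(np.linalg.norm(p-C0)-.125)<.025]
    R=[hit(cam,c,.12)[:2] for c,a in blobs(img,"brass") if a>20]
    R=[p for p in R if abs(np.linalg.norm(p-C0)-.085)<.025]
    print(cam,C0,np.round(B,3).tolist(),np.round(R,3).tolist())
    C=np.mean(B,0); v=np.array(B)-C; print(C,np.linalg.norm(v,axis=1),np.degrees(np.arctan2(v[:,1],v[:,0])))
    r=R and R[0]-C
    if len(R): print("insert",np.linalg.norm(r),np.degrees(np.arctan2(r[1],r[0])))
for y in (-90,0,90,180):
    ok=[]
    for a in range(0,360,30):
        q=robot.inverse_kinematics([*(C+.085*np.array([np.cos(np.radians(a)),np.sin(np.radians(a))])),.184],[180,0,y]); ok.append(None if q is None else np.round(q).astype(int).tolist())
    print(y,ok[::3],sum(o is not None for o in ok))
E
```

```text
top [ 0.57919324 -0.08082557] [[0.704, -0.079], [0.579, 0.047], [0.578, -0.203], [0.454, -0.078]] [[0.52, -0.018]]
[ 0.57889164 -0.07813646] [0.1251229  0.12499304 0.12489145 0.12494298] [ -0.26532755  89.86946732 -90.21298596 179.78112697]
insert 0.08435208555387282 134.61463611075834
side [ 0.58103248 -0.06503225] [[0.578, 0.048], [0.703, -0.077], [0.452, -0.077], [0.578, -0.205]] []
[ 0.57801653 -0.07797696] [0.12576087 0.12530738 0.12554505 0.12723821] [ 89.80228584   0.2409256  179.56597275 -90.08952075]
-90 [[-28, 47, 64, 73, -41, 84, -147], [-44, 36, 65, 90, -33, 76, -155], [-42, 24, 65, 102, -24, 69, -150], [-25, 39, 64, 86, -35, 78, -138]] 12
0 [[-23, 41, 51, 73, -32, 80, -64], [-34, 29, 46, 89, -21, 71, -74], [-37, 21, 56, 102, -19, 67, -65], [-24, 38, 62, 86, -34, 77, -49]] 12
90 [[-21, 41, 48, 73, -30, 79, 25], [-33, 28, 44, 89, -21, 71, 15], [-36, 21, 55, 102, -18, 67, 25], [-26, 40, 66, 86, -37, 78, 43]] 12
180 [[-19, 39, 43, 73, -26, 78, 113], [-27, 26, 35, 89, -16, 70, 101], [-34, 20, 52, 102, -17, 67, 113], [-21, 35, 55, 86, -29, 75, 127]] 12
```

```bash
cat >> h.py <<'E'
C=np.array([.5786,-.078]); DOWN=[180,0,90]
def angle(cam, ref):
    """(time, platter insert angle rad) from the red balls, unwrapped to be nearest to ref"""
    t=robot.current_time_s(); B=balls(cam,C)
    if not B: return None
    v=np.array(B)-C; e=np.exp(4j*np.arctan2(v[:,1],v[:,0])).sum()
    if abs(e)<.9*len(B): return None
    a=np.angle(e)/4-np.pi/4
    return t, a+np.pi/2*np.round((ref-a)/(np.pi/2)), len(B)
E
python3 - <<'E'
from h import *
T=robot.current_time_s
robot.move_to([.44,-.05,.20],DOWN); print(T()); fingers.gripper_to(0.0); print(T())
robot.line_to([.4485,-.0535,.106],velocity=.1); print(T(),robot.current_contact_force(),robot.current_tool_pos())
print(angle("top",2.35))
cv2.imwrite("pics/w1.png",vision.grab_frame("wrist")[:,:,::-1])
E
```

```text
2.8833
3.65
4.7417 [-1.04420696  1.1724599  -0.46297114] [ 0.44905214 -0.05361703  0.10653796]
(4.7417, np.float64(2.351582334035449), 3)
```

View pics/w1.png

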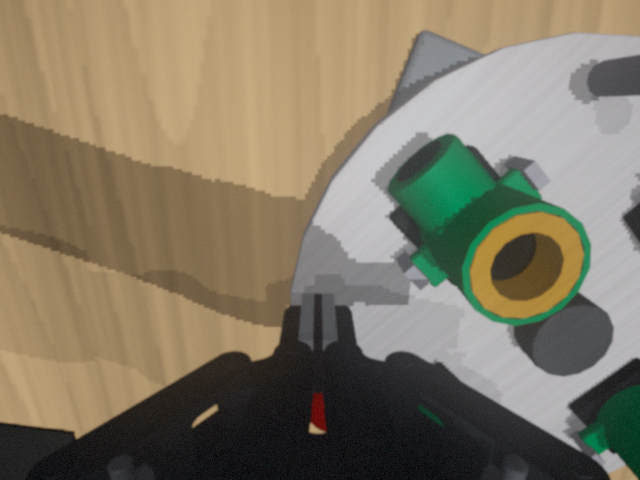

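Run:
```python
from h import *
T=robot.current_time_s
p=np.array(robot.current_tool_pos()); 
p1=p+[0,-.0035,0]; robot.line_to(p1,velocity=.03)
t0=T(); p2=p1+.035*np.array([-np.sin(.17),-np.cos(.17),0]); robot.line_to(p2,velocity=.065)
t1=T(); robot.line_to(p2+[-.045,-.0,.03],velocity=.3); t2=T()
print(t0,t1,t2)
ref=2.35+.35+.2; D=[]
for i in range(6):
    for cam in("top","side"):
        r=angle(cam,ref); 
        if r: D.append(r); ref=r[1]
    robot.pause(.1)
for d in D: print(np.round(d,3))
D=np.array(D); print(np.polyfit(D[:,0]-D[-1,0],D[:,1],1), robot.current_contact_force())
np.save("D.npy",D)
```

```text
5.1167 5.8083 6.1417
[6.142 3.309 4.   ]
[6.192 3.363 4.   ]
[6.342 3.522 4.   ]
[6.392 3.573 4.   ]
[6.542 3.728 4.   ]
[6.592 3.782 4.   ]
[6.742 3.928 4.   ]
[6.792 3.983 4.   ]
[6.942 4.129 3.   ]
[6.992 4.182 4.   ]
[7.142 4.326 4.   ]
[7.192 4.376 4.   ]
[1.01462599 4.38272393] [ 0.32234783 -0.08468032 -0.04159429]
```

```bash
cat > f.py <<'E'
from h import *
from scipy.optimize import least_squares
T=robot.current_time_s; D=list(map(tuple,np.load("D.npy"))); tr=D[0][0]
def theta(p,t):
    th,w,s=p; k=s*.0022/.03; c=s*.0008/.03; u=t-tr; A=w+c/k   # w' = -k w - c
    return th+A*(1-np.exp(-k*u))/k-c/k*u
def omega(p,t): k=p[2]*.0022/.03; c=p[2]*.0008/.03; return (p[1]+c/k)*np.exp(-k*(t-tr))-c/k
def fit():
    d=np.array(D); return least_squares(lambda p:np.r_[(theta(p,d[:,0])-d[:,1])/.01,(p[2]-1)/.4],[3.3,1.05,1.],loss="soft_l1").x
def pos(p,t): a=theta(p,t); return np.array([*(C+.085*np.array([np.cos(a),np.sin(a)])),.184])
def look(cam):
    global P
    r=angle(cam,theta(P,T()))
    if r and abs(r[1]-theta(P,r[0]))<.2: D.append(r); P=fit()
P=fit(); print("fit",P)
E
cat > run.py <<'E'
from f import *
import f
log=[]
def go(tm,lead=.1):
    t=T(); g=pos(f.P,t+tm+lead); q=np.array(robot.current_tool_pos()); L=np.linalg.norm(g-q)
    log.append((t,*q))
    try: robot.line_to(g,velocity=max(L/tm,.01))
    except robot.PlanningError as e: print("PE",e); robot.pause(.05)
    log.append((T(),*robot.current_tool_pos()))
q=np.array(robot.current_tool_pos()); robot.line_to([q[0],q[1],.188],velocity=.2)
go(1.1); t0=T(); i=0
while T()-t0<7.5 and omega(f.P,T())>.3:
    look(("top","side")[i%2]); go(.25); i+=1
    if i in(3,9):
        cv2.imwrite(f"pics/f{i}.png",vision.grab_frame("wrist")[:,:,::-1])
t1=T(); np.save("D.npy",np.array(D))
print("fit",f.P,"follow",t0,t1,"omega",omega(f.P,t0),omega(f.P,t1),len(D),i)
for l in log: print(np.round(l[0],2),round(1000*np.linalg.norm(np.array(l[1:3])-pos(f.P,l[0])[:2])),round(l[3],3),end="; ")
E
python3 run.py
```

```text
fit [3.30941861 1.06788128 0.9891714 ]
fit [3.30862549 1.0727453  1.07515316] follow 9.0 16.2333 omega 0.7829232296900563 0.28457361563166633 28 16
7.75 207 0.188; 9.0 2 0.183; 9.05 6 0.184; 9.45 1 0.184; 9.5 6 0.184; 9.9 3 0.184; 9.95 7 0.184; 10.34 2 0.184; 10.44 9 0.184; 10.83 3 0.184; 10.88 6 0.184; 11.28 3 0.184; 11.32 6 0.184; 11.72 3 0.184; 11.77 5 0.184; 12.16 2 0.184; 12.21 4 0.184; 12.6 2 0.184; 12.65 4 0.184; 13.04 2 0.184; 13.14 6 0.184; 13.53 1 0.184; 13.58 3 0.184; 13.98 1 0.184; 14.03 3 0.184; 14.43 1 0.184; 14.48 3 0.184; 14.88 1 0.184; 14.93 3 0.184; 15.33 1 0.184; 15.38 3 0.184; 15.78 1 0.184; 15.83 2 0.184; 16.23 1 0.184;
```

Run:
```python
from f import *
import f
q=np.array(robot.current_tool_pos()); robot.line_to([q[0],q[1],.30],velocity=.15)
robot.pause(5)
for i in range(12):
    look("top"); look("side"); print(np.round(D[-1],4), robot.current_time_s())
    if i>1 and np.ptp([d[1] for d in D[-5:]])<.004 : break
    robot.pause(1.5)
```

```text
fit [3.30862549 1.0727453  1.07515316]
[22.2083 10.5625  4.    ] 22.2583
[23.8083 10.5929  4.    ] 23.8583
[25.4083 10.5938  4.    ] 25.4583
[27.0083 10.5938  4.    ] 27.0583
[27.0083 10.5938  4.    ] 28.6583
[27.0083 10.5938  4.    ] 30.2583
[27.0083 10.5938  4.    ] 31.8583
[27.0083 10.5938  4.    ] 33.4583
[27.0083 10.5938  4.    ] 35.0583
[36.6083  9.023   4.    ] 36.6583
[36.6083  9.023   4.    ] 38.2583
[36.6083  9.023   4.    ] 39.8583
```

View pics/f9.png

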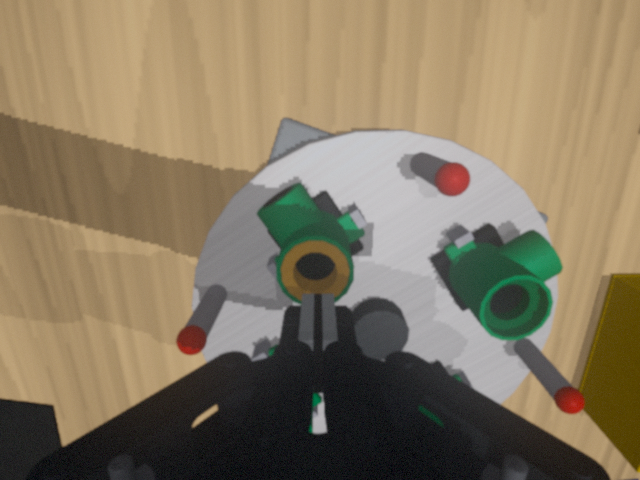

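Run:
```python
from h import *
a=angle("top",10.6); robot.pause(1); b=angle("top",10.6); print(a,b,robot.current_contact_force())
if abs(a[1]-b[1])<.002: print(workorder.close_job())
```

```text
(41.3583, np.float64(10.587567567287076), 2) (42.4083, np.float64(10.586796443902147), 2) [-0.13067256  0.13131322 -0.9700362 ]
the job is handed in; nothing more can be done
None
```

The job is handed in: one push set the turntable coasting at about 1.07 rad/s (a turn in 5.9 s, slightly faster than the seven asked). The fingertips then followed the brass insert for 7.2 s, within about 1 cm sideways and roughly 4.5 cm above it, while it slowed from 0.78 to 0.28 rad/s, and it ran down untouched to a standstill.

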